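Snug up the taper plug of the ink tank and cap it

TASK

Screw the square-headed brass plug of the ink tank clockwise until its tapered thread goes snug: firmly tight against clearly rising resistance, but not forced, or the thread strips. Let go of it, then put the black dust cap over the plug so that its rim sits flat on the tank, and leave the cap there. Leave the small things on the desk around where they are.

Things in the scene. Friction and masses are not known exactly. Their poses are not given: they have to be found in the camera images.
- tank: Grey ink tank with an aluminium lid plate, fixed to the desk, 110 x 134 mm and 55 mm high to the lid; origin at the centre of its underside, z up. On the lid stands a round steel boss (45 mm across at its foot, tapering to 39 mm, 10 mm high), into which the plug is screwed.
- boss (a point): Centre of the boss's foot, in the plane of the lid plate (55 mm above the desk; 20 mm from the tank's centre towards the tank's +y side); axes as the tank's.
- plug_head (a point): Centre of the brass plug's upright square head, 26 x 26 x 26 mm, over the middle of the boss; its underside is at the start 13 mm above the boss's top. x and y are normal to the head's four side faces, z is up along the screw axis; they turn with the plug. Right-handed thread: clockwise seen from above tightens, and the head sinks 6 mm a turn.
- plug: The plug; origin on the screw axis, 26 mm below the head's centre. It turns lightly (0.05 N m) until the taper bites, after an unknown turn of 0.3 to 3.1 rad; from there the turning moment rises about evenly, by 0.8 N m per further rad. Snug is 0.4 to 0.9 N m; above 1.1 N m it strips. Held still, the moment reads about 0.1 N m less. Let go, the head springs back under 0.2 rad but stays snug.
- cap_knob (a point): Centre of the round knob (22 mm across, 34 mm high) on top of the loose black dust cap; z up. The cap, 60 g, is a cup that stands mouth down: 58 mm outside, 50 mm bore, 58 mm high without the knob, bore 54 mm deep. It goes over the plug and round the boss with 2.5 mm to spare all round.
- cap_rim (a point): Centre of the cap's open rim, 75 mm below the knob's centre; z up, towards the knob.
- cap: The dust cap; origin and axes as cap_rim.
- eraser: Loose eraser 22 x 50 x 12 mm lying between the tank and the cap; origin at the centre of its underside.
- loupe: Loose black standing magnifier, 42 mm across and 43 mm high, behind the tank and the cap; origin at the centre of its underside. It is not the cap: it has no knob.
- ball_pen: Loose black pen 145 mm long, lying on the near side of the desk; origin at the centre of its underside.
Not all that is in view belongs to the job. What is shaped like the cap but blue is not meant.

How it is judged:
By the outcome, as a careful person would: the job done as asked, in the order asked, and still so for the second after the job is handed in, with the robot touching nothing.
It also fails if it takes over 58 s, if anything falls off the work surface, if the arm or the gripper's body presses on something with over 40 N, if the wrist force passes 120 N, or if a joint passes its speed limit or range.

ROBOT

A 7-joint arm with a two-finger parallel gripper is mounted at the origin on the work surface; the furniture and walls round the work are solid. World frame = base frame: x ahead of the robot, y to its left, z up, the work surface at z = 0. Lengths are in m, angles in rad, forces in N, time in s.
With the tool pointing down it reaches from about 0.4 to 0.85 m from the base axis. Payload 10.4 kg.
Tool frame: the origin (TCP) lies on the centre line of the jaws, within the pads' length; the fingertips stand 14 mm ahead of it and the grasp point (between the pads) lies 5 mm behind it (tip_reach is the z of the fingertips in the tool frame, in m); z points along the fingers, x is the direction in which the jaws open and shut, and the axes are right-handed (so a half turn about z gives the same grasp; the last joint's range is limited). The gripper opens to 87 mm and grips with 3 to 60 N. Pads are 19 mm wide; open, the fingers measure 117 mm over their backs; the gripper's body (75 mm by 190 mm) begins 51 mm behind the grasp point.
Start: joints at [1.249, 0.332, -0.065, 1.46, 0.022, 1.35, -0.088], TCP at [0.184, -0.597, 0.237] pointing down, gripper open.
Joint ranges: [-2.6, 2.6], [-0.5, 2.12], [-1.47, 1.34], [0.16, 2.42], [-1.27, 4.41], [0.06, 2.06], [-2.6, 2.6]. Speed limits (rad/s): [2.22, 2.22, 2.79, 2.79, 3.14, 3.14, 3.14].

INTERFACE

Orientations are given as a unit quaternion [x, y, z, w].
In Python, from bench import * gives the robot as it stands.
- The arm moves only by the tool carry_out, never from a script. Its argument "rows" is a list of rows, each a list of 5 numbers: the closure, from -1 (fully open) to 1 (shut), so that 0 is half open, then the shift along the tool's x, y, z in units of 30 mm (1.0 is 30 mm), then the turn about the tool's z in units of 5 degrees (1.0 is 5 degrees). In form: [[jaw, x, y, z, turn], ...]. A call has 1 to 20 rows; each row shifts and turns the pose as measured when the row begins, along the tool's axes as they then stand; what a row does not reach is not made up. A row lasts 1/12 s, in which the tool goes at most 41.7 mm and 7.16 degrees, less where a joint would pass 70% of its speed; a pose out of reach is approached as far as the arm can. A call is refused whole if a number of a shift passes 1 or a number of a turn 1, either way. A call with a gripper value outside its range is refused whole. The fingers move at their own pace and stop on an object; "force" is the grip in N (left out, the last holds). Time passes only in rows, so rows that do not move let the fingers close. It gives the time, the measured TCP pose, the force and the opening at its end, in the units of the state.
- read_state(): the state, without advancing time (a new reading comes with each control period).
- camera(name): name is "scene" or "top"; returns the picture (384x512x3 uint8, blue, green, red); there is no depth.
- camera_info(name): a dict with "fx", "fy", "cx", "cy" (pixels), "extrinsics" (4x4, takes a point from camera to world coordinates). Camera axes: x right, y down, z forward; pixel columns grow to the right and rows downward; lengths in m; the calibration is good to about 2 mm. A picture is of the moment at which its call begins. camera_info takes no time and is no camera call.
- close_job(): hands the job in, once; it reports no verdict.
Trained networks look in the newest picture that a camera, given by its name, has taken for a name from the list of things; names that differ only in an ending like _2 or _b are one class to them, and where a whole thing is asked for, a point or a joint stands for the part that bears it (a point fixed in the world has none). Each returns a list of dicts, best first, with "conf" (0 to 1); they miss things now and then, are a little off and sometimes report something else, mostly with a low value. They report only what shows in the picture. A call takes as long as a camera call. They do not tell look-alikes from the thing itself.
- recognise(query, camera): "box" ([centre column, centre row, width, height] in pixels, round what is visible of it).
- silhouettes(query, camera): "mask" (384x512 bool, what is visible of it) and "box" ([centre column, centre row, width, height] in pixels, round what is visible of it).
- pinpoint(query, camera): "xy" ([column, row] in pixels: a listed point, or the origin of a listed thing).
The state is a dict: "time": time; "joint_positions": joint angles; "joint_vel": joint speeds; "joint_torque": joint torques, N m; "ee_pos": TCP position; "eef_rot": TCP orientation; "ft_force": force on the tool from outside, world axes, zero at the start; "torque": the same for the moment, N m; "width": finger opening in m.
Only numpy, scipy, OpenCV 4.12 (cv2) and the standard library are available. Lean on these libraries where they do the work, as an engineer would, in place of code of your own. Each camera call takes 0.05 s, during which the arm holds its last target. There are 200 camera calls.

## Working session

There is one attempt and no reset: what is moved stays moved. The work goes in short steps, Python scripts to look and compute and a tool call to move; the robot and the scene stay as the last step left them, time stands still between calls to the robot, and variables do not carry over. Pictures are saved under pics/ and viewed, about 8 in all and at most 12, crops included, and the job is handed in when it is done.

Besides the shell and the picture viewer there is one more tool, called after "Call:" as name(argument=value, ...) on one line, values as JSON. carry_out: Moves the arm, as the interface text tells. Its arguments: {"type":"object","properties":{"rows":{"type":"array","items":{"type":"array","items":{"type":"number"}}},"force":{"type":"number"}},"required":["rows"]}

```bash
ls; mkdir -p pics; python3 - <<'E'
from bench import *
import cv2,numpy as np
for c in ["scene","top"]:
    im=camera(c); cv2.imwrite(f"pics/{c}0.png",im)
    i=camera_info(c); print(c,i["fx"],i["fy"],i["cx"],i["cy"],np.round(i["extrinsics"],3).tolist())
    for q in ["plug_head","boss","cap_knob","cap_rim","tank","eraser","loupe","ball_pen"]:
        print(q,[(np.round(d["xy"],1).tolist(),round(d["conf"],2)) for d in pinpoint(q,c)[:3]])
a=cv2.imread("pics/scene0.png");b=cv2.imread("pics/top0.png")
s=read_state();print(s)
E
```

```text
pics
scene 386.2180101043444 386.2180101043444 259.8057064157625 197.80653000131466 [[-0.661, -0.531, 0.53, 0.085], [-0.75, 0.462, -0.473, 0.396], [0.006, -0.71, -0.704, 0.706], [0.0, 0.0, 0.0, 1.0]]
plug_head [([210.8, 250.3], 0.57)]
boss [([204.7, 263.6], 0.9)]
cap_knob [([268.9, 178.6], 0.95), ([312.6, 183.6], 0.89), ([334.7, 214.7], 0.78)]
cap_rim [([312.0, 204.9], 0.75), ([333.1, 232.2], 0.63), ([267.6, 199.9], 0.58)]
tank [([218.9, 275.5], 0.74), ([208.9, 250.3], 0.26)]
eraser [([258.8, 236.2], 0.67)]
loupe [([226.9, 205.3], 0.9), ([220.1, 277.0], 0.24)]
ball_pen [([285.0, 267.2], 0.46)]
top 359.42257189945764 359.42257189945764 254.96225492015506 187.12432057969195 [[-0.051, -0.972, 0.229, 0.34], [-0.999, 0.05, -0.009, 0.014], [-0.002, -0.229, -0.973, 0.924], [0.0, 0.0, 0.0, 1.0]]
plug_head [([188.5, 205.8], 0.69), ([322.8, 196.4], 0.36)]
boss [([193.2, 207.2], 0.59), ([322.0, 196.1], 0.34)]
cap_knob [([290.8, 165.7], 0.95), ([327.2, 193.9], 0.86), ([315.4, 236.7], 0.78)]
cap_rim [([310.5, 236.7], 0.94), ([324.1, 200.0], 0.83), ([290.7, 172.2], 0.81)]
tank [([205.6, 212.9], 0.86)]
eraser [([258.3, 198.1], 0.7)]
loupe [([255.8, 155.6], 0.48)]
ball_pen [([321.8, 201.5], 0.63), ([250.9, 242.6], 0.57)]
{'time': 0.9, 'joint_positions': array([ 1.2494015 ,  0.33217735, -0.06471982,  1.46012364,  0.02160439,
        1.34989671, -0.08849692]), 'joint_vel': array([ 0.0003676 , -0.0004324 , -0.00038497, -0.00023866, -0.00017874,
       -0.00108287,  0.00033365]), 'joint_torque': array([-1.27453441e-03, -6.23029017e+01,  2.35507905e-02, -3.90121543e+01,
       -6.11000857e-02,  3.14582011e-02,  3.30377713e-05]), 'ee_pos': array([ 0.18401044, -0.59731   ,  0.23657843]), 'eef_rot': array([ 8.04485545e-01, -5.93972226e-01,  4.18228771e-05,  1.82719249e-05]), 'ft_force': array([-0.51665025, -0.37170197, -0.13179708]), 'torque': array([ 0.00175786, -0.03803769, -0.02798279]), 'width': 0.0873512186213627}
```

View scene.

```bash
python3 - <<'E'
import cv2,numpy as np
a=cv2.imread("pics/scene0.png")[140:310,150:380];b=cv2.imread("pics/top0.png")[120:290,140:370]
o=np.vstack([cv2.resize(x,None,fx=3,fy=3,interpolation=cv2.INTER_CUBIC)[:, :] for x in (a,)])
cv2.imwrite("pics/a.png",o);cv2.imwrite("pics/b.png",cv2.resize(b,None,fx=3,fy=3,interpolation=cv2.INTER_CUBIC))
E
```

```text
(no output)
```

View pics/a.png

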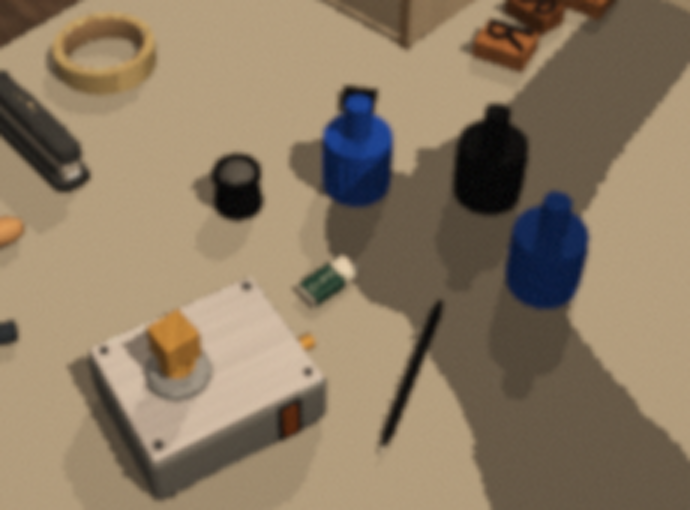

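View pics/b.png

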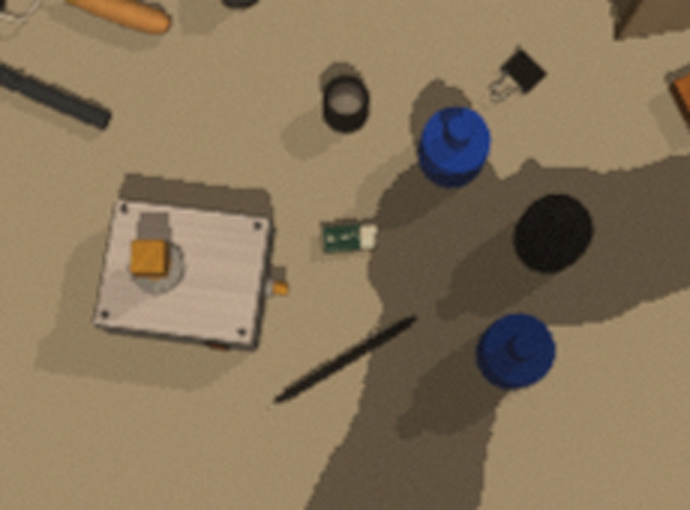

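The black cap is at scene px (313,195) and top px (324,198). The blue look-alikes are at scene (269,179) and (335,215), top (291,166) and (315,237). Only the one at top (324,198) is both black and knobbed. The black thing at top (255,155) is the loupe, which has no knob. The enlarged crops confirm this, so next I triangulate.

```bash
cat > h.py <<'E'
import numpy as np,cv2
from scipy.optimize import least_squares
from bench import *
I={c:camera_info(c) for c in("scene","top")}
def proj(c,P):
    i=I[c];E=np.array(i["extrinsics"]);p=(np.atleast_2d(P)-E[:3,3])@E[:3,:3]
    return np.c_[p[:,0]/p[:,2]*i["fx"]+i["cx"],p[:,1]/p[:,2]*i["fy"]+i["cy"]]
def tri(ps,pt):
    r=least_squares(lambda X:np.r_[proj("scene",X)[0]-ps,proj("top",X)[0]-pt],[.4,0,.05]);return r.x,np.sqrt(r.cost)
def onz(c,uv,z):
    i=I[c];E=np.array(i["extrinsics"]);d=E[:3,:3]@[(uv[0]-i["cx"])/i["fx"],(uv[1]-i["cy"])/i["fy"],1]
    return E[:3,3]+d*(z-E[2,3])/d[2]
E
python3 - <<'E'
from h import *
for n,a,b,z in [("head",(210.8,250.3),(188.5,205.8),.091),("boss",(204.7,263.6),(193.2,207.2),.055),("knob",(312.6,183.6),(327.2,193.9),.075),("rim",(312,204.9),(324.1,200),0),
 ("blueA",(268.9,178.6),(290.8,165.7),.075),("blueB",(334.7,214.7),(315.4,236.7),.075),("eraser",(258.8,236.2),(258.3,198.1),0),("loupe",(226.9,205.3),(255.8,155.6),0),("tank",(218.9,275.5),(205.6,212.9),0)]:
    x,c=tri(a,b);print(n,x.round(4),round(c,2),"scene",onz("scene",a,z).round(4),"top",onz("top",b,z).round(4))
for n in("top","scene"):
    im=cv2.imread(f"pics/{n}0.png");hsv=cv2.cvtColor(im,cv2.COLOR_BGR2HSV)
    u,v=(188,206) if n=="top" else (210,252)
    w=hsv[v-14:v+16,u-14:u+14]; m=(w[...,1]>140)
    print(n);[print(" ".join("%3d"%(p[2] if p[1]>140 else 0) for p in r)) for r in w]
# tank outline corners in top: screws at crop px
for uv in [(124,209),(257,226),(242,331),(105,314)]:
    print(onz("top",(uv[0]/3+140,uv[1]/3+120),.055).round(4))
E
```

```text
head [0.494  0.1599 0.1039] 1.14 scene [0.5009 0.1538 0.091 ] top [0.4987 0.1641 0.091 ]
boss [0.5074 0.1642 0.047 ] 2.13 scene [0.5059 0.1691 0.055 ] top [0.5015 0.1591 0.055 ]
knob [ 0.5186 -0.169   0.0628] 1.22 scene [ 0.513  -0.1568  0.075 ] top [ 0.5137 -0.168   0.075 ]
rim [ 0.518  -0.1766 -0.0167] 0.79 scene [ 0.5097 -0.1623 -0.    ] top [ 0.5131 -0.1743  0.    ]
blueA [ 0.5877 -0.0837  0.0831] 0.55 scene [ 0.5955 -0.0893  0.075 ] top [ 0.589  -0.0855  0.075 ]
blueB [ 0.4158 -0.1314  0.0612] 1.01 scene [ 0.4105 -0.1189  0.075 ] top [ 0.4126 -0.1303  0.075 ]
eraser [ 0.5316 -0.0022 -0.0177] 0.42 scene [0.5215 0.0081 0.    ] top [ 0.5271 -0.0026  0.    ]
loupe [6.475e-01 6.000e-04 2.000e-04] 1.5 scene [0.6512 0.0023 0.    ] top [ 0.6442 -0.002   0.    ]
tank [ 0.4997  0.1401 -0.0104] 1.3 scene [0.4959 0.1451 0.    ] top [0.495  0.1363 0.    ]
top
  0   0   0   0   0   0   0   0   0   0   0   0   0   0   0   0   0   0   0   0   0   0   0   0   0   0   0   0
  0   0   0   0   0   0   0   0   0   0   0   0   0   0   0   0   0   0   0   0   0   0   0   0   0   0   0   0
  0   0   0 
[... 5881 characters left out ...]
 150 158   0   0   0   0   0   0   0   0   0   0
  0   0   0   0   0   0   0   0  81  95 119 138 148 161 162 163 157 159   0   0   0   0   0   0   0   0   0   0
  0   0   0   0   0   0   0   0   0  93 120 145 163 170 168 167 156   0   0   0   0   0   0   0   0   0   0   0
  0   0   0   0   0   0   0   0   0   0 125 150 167 171 164   0   0   0   0   0   0   0   0   0   0   0   0   0
  0   0   0   0   0   0   0   0   0   0   0   0   0   0   0   0   0   0   0   0   0   0   0   0   0   0   0   0
  0   0   0   0   0   0   0   0   0   0   0   0   0   0   0   0   0   0   0   0   0   0   0   0   0   0   0   0
[0.5471 0.188  0.055 ]
[0.5271 0.0786 0.055 ]
[0.4413 0.0935 0.055 ]
[0.4607 0.2037 0.055 ]
```

Both crops show the square head on the boss, axes nearly along the top image (yaw about -0.05). The black cap stands at about (0.516,-0.168). Next I move over the tank by way of (0.47,-0.25).

Call:
carry_out(rows=[[-1, -0.59, -0.894, 0, 0], [-1, -0.59, -0.894, 0, 0], [-1, -0.59, -0.894, 0, 0], [-1, -0.59, -0.894, 0, 0], [-1, -0.59, -0.894, 0, 0], [-1, -0.59, -0.894, 0, 0], [-1, -0.59, -0.894, 0, 0], [-1, -0.59, -0.894, 0, 0], [-1, -0.59, -0.894, 0, 0], [-1, -0.59, -0.894, 0, 0], [-1, -0.59, -0.894, 0, 0], [-1, -0.59, -0.894, 0, 0], [-1, -0.59, -0.894, 0, 0], [-1, -0.59, -0.894, 0, 0]], force=40)

```text
time: 2.07
ee_pos: [0.4766, -0.2421, 0.2359]
eef_rot: [0.8, -0.6, 0.002, 0.003]
ft_force: [0.5, -0.1, 0.1]
width: 0.0871
```

```bash
cat >> h.py <<'E'
def st():
    s=read_state();q=s["eef_rot"];yaw=np.arctan2(2*(q[0]*q[1]+q[2]*q[3]),1-2*(q[1]**2+q[2]**2))
    print("t",round(s["time"],2),"p",s["ee_pos"].round(4),"yaw",round(yaw,4),"q7",s["joint_positions"][6].round(3),"F",s["ft_force"].round(2),"M",s["torque"].round(3),"w",round(s["width"],4))
    return s["ee_pos"],yaw
def to(x,y,z,yw=None):
    p,w=st();d=np.array([x,y,z])-p;c,s=np.cos(w),np.sin(w)
    print("units xyz",(np.array([c*d[0]+s*d[1],s*d[0]-c*d[1],-d[2]])/.03).round(3), "turn5", None if yw is None else round(-np.degrees((yw-w+np.pi)%(2*np.pi)-np.pi)/5,2))
E
python3 - <<'E'
from h import *
for uv in[(189,205.1)]: print(onz("top",uv,.104))
for uv in[(207,250)]: print(onz("scene",uv,.104))
to(.498,.162,.2,1.52)
E
```

```text
[0.49778657 0.16058276 0.104     ]
[0.49751903 0.16401254 0.104     ]
t 2.07 p [ 0.4766 -0.2421  0.2359] yaw -1.2876 q7 -0.958 F [ 0.51 -0.13  0.14] M [-0.006 -0.045  0.03 ] w 0.0871
units xyz [-12.734  -4.449   1.198] turn5 -32.17
```

Call:
carry_out(rows=[[-1, -0.91, -0.318, 0, 0], [-1, -0.91, -0.318, 0, 0], [-1, -0.91, -0.318, 0, 0], [-1, -0.91, -0.318, 0, 0], [-1, -0.91, -0.318, 0, 0], [-1, -0.91, -0.318, 0, 0], [-1, -0.91, -0.318, 0, 0], [-1, -0.91, -0.318, 0, 0], [-1, -0.91, -0.318, 0, 0], [-1, -0.91, -0.318, 0, 0], [-1, -0.91, -0.318, 0, 0], [-1, -0.91, -0.318, 0, 0], [-1, -0.91, -0.318, 0, 0], [-1, -0.91, -0.318, 0, 0]])

```text
time: 3.23
ee_pos: [0.4997, 0.1828, 0.2358]
eef_rot: [0.8, -0.6, 0.005, 0.001]
ft_force: [0.3, -0.2, -1.1]
width: 0.0871
```

Call:
carry_out(rows=[[-1, 0, 0, 0, -1], [-1, 0, 0, 0, -1], [-1, 0, 0, 0, -1], [-1, 0, 0, 0, -1], [-1, 0, 0, 0, -1], [-1, 0, 0, 0, -1], [-1, 0, 0, 0, -1], [-1, 0, 0, 0, -1], [-1, 0, 0, 0, -1], [-1, 0, 0, 0, -1], [-1, 0, 0, 0, -1], [-1, 0, 0, 0, -1], [-1, 0, 0, 0, -1], [-1, 0, 0, 0, -1], [-1, 0, 0, 0, -1], [-1, 0, 0, 0, -1], [-1, 0, 0, 0, -1], [-1, 0, 0, 0, -1], [-1, 0, 0, 0, -1], [-1, 0, 0, 0, -1]])

```text
time: 4.9
ee_pos: [0.4982, 0.1925, 0.2378]
eef_rot: [0.962, 0.272, 0.005, 0.004]
ft_force: [-0.3, -0.9, -0.1]
width: 0.087
```

Call:
carry_out(rows=[[-1, 0, 0, 0, -1], [-1, 0, 0, 0, -1], [-1, 0, 0, 0, -1], [-1, 0, 0, 0, -1], [-1, 0, 0, 0, -1], [-1, 0, 0, 0, -1], [-1, 0, 0, 0, -1], [-1, 0, 0, 0, -1], [-1, 0, 0, 0, -1], [-1, 0, 0, 0, -1], [-1, 0, 0, 0, -1], [-1, 0, 0, 0, -1], [-1, 0, 0, 0, 0]])

```text
time: 5.98
ee_pos: [0.499, 0.191, 0.239]
eef_rot: [0.677, 0.736, 0.002, 0.008]
ft_force: [-0.6, 0.1, 0.1]
width: 0.0869
```

```bash
python3 - <<'E'
from h import *
to(.498,.162,.086,1.52)
cv2.imwrite("pics/c.png",np.hstack([cv2.resize(camera(c)[a:a+130,b:b+130],None,fx=3,fy=3,interpolation=2) for c,a,b in(("scene",180,140),("top",140,120))]))
E
```

```text
t 5.98 p [0.499 0.191 0.239] yaw 1.6545 q7 0.97 F [-0.56  0.09  0.09] M [ 0.112 -0.098 -0.044] w 0.0869
units xyz [-0.961 -0.113  5.101] turn5 1.54
```

Call:
carry_out(rows=[[-1, -0.5, -0.06, 0.3, 0.75], [-1, -0.45, -0.05, 0.6, 0.75], [-1, 0, 0, 0.7, 0], [-1, 0, 0, 0.4, 0], [-1, 0, 0, 0, 0]])

```text
time: 6.5
ee_pos: [0.4985, 0.1616, 0.1784]
eef_rot: [0.733, 0.68, 0.004, 0.008]
ft_force: [-0.9, -1.1, -0.2]
width: 0.0872
```

```bash
python3 - <<'E'
from h import *
to(.498,.162,.086,1.52)
cv2.imwrite("pics/c.png",np.hstack([cv2.resize(camera(c)[a:a+130,b:b+130],None,fx=3,fy=3,interpolation=2) for c,a,b in(("scene",180,140),("top",140,120))]))
E
```

```text
t 6.5 p [0.4985 0.1616 0.1784] yaw 1.4955 q7 0.845 F [-0.91 -1.07 -0.18] M [ 0.064 -0.012 -0.04 ] w 0.0872
units xyz [ 0.012 -0.019  3.079] turn5 -0.28
```

View pics/c.png

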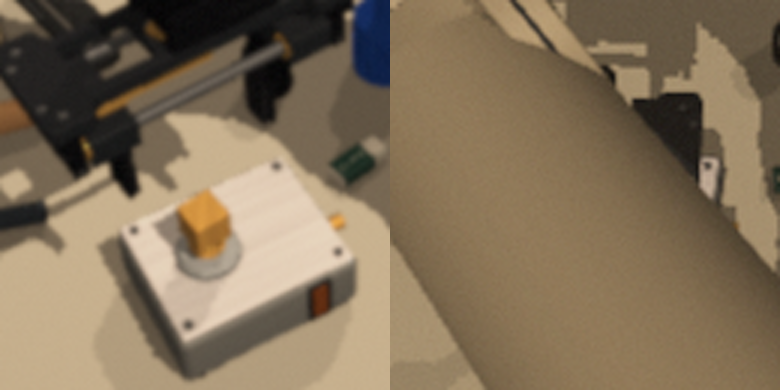

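The gripper is above the head with its jaws opening along y, and the path down is free.

Call:
carry_out(rows=[[-1, 0, 0, 0.5, -0.2], [-1, 0, 0, 0.8, 0], [-1, 0, 0, 0.8, 0], [-1, 0, 0, 0.5, 0], [-1, 0, 0, 0.2, 0], [-1, 0, 0, 0, 0]])

```text
time: 7.1
ee_pos: [0.5044, 0.1662, 0.0973]
eef_rot: [0.725, 0.689, 0.009, 0.01]
ft_force: [0.7, 0.6, 1.2]
width: 0.0871
```

```bash
python3 - <<'E'
from h import *
to(.498,.162,.086,1.52)
E
```

```text
t 7.1 p [0.5044 0.1662 0.0973] yaw 1.5196 q7 0.776 F [0.72 0.59 1.25] M [ 0.078 -0.085  0.012] w 0.0871
units xyz [-0.151 -0.205  0.375] turn5 -0.0
```

Call:
carry_out(rows=[[-1, -0.1, -0.15, 0.25, 0], [-1, -0.05, -0.06, 0.12, 0], [0.2, 0, 0, 0, 0], [1, 0, 0, 0, 0], [1, 0, 0, 0, 0], [1, 0, 0, 0, 0], [1, 0, 0, 0, 0], [1, 0, 0, 0, 0], [1, 0, 0, 0, 0]], force=30)

```text
time: 7.85
ee_pos: [0.5, 0.1629, 0.0894]
eef_rot: [0.725, 0.689, 0.012, 0.012]
ft_force: [0.3, 0.1, 0.1]
width: 0.0482
```

```bash
python3 - <<'E'
from h import *
to(.498,.162,.086,1.52);print(read_state()["eef_rot"])
E
```

```text
t 7.85 p [0.5    0.1629 0.0894] yaw 1.5199 q7 0.774 F [0.26 0.15 0.07] M [ 0.106 -0.053 -0.002] w 0.0482
units xyz [-0.032 -0.064  0.114] turn5 -0.0
[0.72476018 0.68878966 0.0120441  0.01210059]
```

Call:
carry_out(rows=[[1, -0.03, -0.05, 0.1, 0], [1, 0, 0, 0, 0], [1, 0, 0, 0, 0], [1, 0, 0, 0, 0], [1, 0, 0, 0, 0], [1, 0, 0, 0, 0]])

```text
time: 8.35
ee_pos: [0.4985, 0.1628, 0.0862]
eef_rot: [0.724, 0.689, 0.013, 0.012]
ft_force: [0.5, 0.1, 0.4]
width: 0.0258
```

```bash
python3 - <<'E'
from h import *
to(.498,.162,.086,1.52);print(read_state()["eef_rot"])
E
```

```text
t 8.35 p [0.4985 0.1628 0.0862] yaw 1.5209 q7 0.772 F [0.49 0.08 0.4 ] M [ 0.079 -0.178  0.07 ] w 0.0258
units xyz [-0.027 -0.016  0.008] turn5 0.01
[0.7244138  0.68914603 0.01262335 0.01196048]
```

Gripped at 25.8 mm. Now I turn clockwise in stages, watching the moment.

Call:
carry_out(rows=[[1, 0, 0, 0.003, 0.6], [1, 0, 0, 0.003, 0.8], [1, 0, 0, 0.003, 0.8], [1, 0, 0, 0.003, 0.8], [1, 0, 0, 0.003, 0.8], [1, 0, 0, 0, 0]])

```text
time: 8.85
ee_pos: [0.4985, 0.1628, 0.0859]
eef_rot: [0.832, 0.554, 0.014, 0.01]
ft_force: [2.1, 1.9, -1.7]
width: 0.0258
```

```bash
python3 - <<'E'
from h import *
st();print(read_state()["eef_rot"])
E
```

```text
t 8.85 p [0.4985 0.1628 0.0859] yaw 1.1758 q7 0.458 F [ 2.1   1.89 -1.73] M [-0.09  -0.176 -0.004] w 0.0258
[0.83203681 0.55444992 0.01426357 0.00982766]
```

Call:
carry_out(rows=[[1, 0, 0, 0.003, 0.6], [1, 0, 0, 0.003, 0.8], [1, 0, 0, 0.003, 0.8], [1, 0, 0, 0.003, 0.8], [1, 0, 0, 0.003, 0.8], [1, 0, 0, 0, 0]])

```text
time: 9.35
ee_pos: [0.4985, 0.1629, 0.0856]
eef_rot: [0.912, 0.41, 0.016, 0.008]
ft_force: [1.0, 2.2, -0.9]
width: 0.0259
```

```bash
python3 - <<'E'
from h import *
st();print(read_state()["eef_rot"])
E
```

```text
t 9.35 p [0.4985 0.1629 0.0856] yaw 0.8457 q7 0.154 F [ 0.99  2.18 -0.93] M [-0.091 -0.125  0.003] w 0.0259
[0.91184653 0.41016319 0.01552208 0.00781829]
```

Call:
carry_out(rows=[[1, 0, 0, 0.003, 0.6], [1, 0, 0, 0.003, 0.8], [1, 0, 0, 0.003, 0.8], [1, 0, 0, 0.003, 0.8], [1, 0, 0, 0.003, 0.8], [1, 0, 0, 0, 0]])

```text
time: 9.85
ee_pos: [0.4986, 0.1629, 0.0853]
eef_rot: [0.965, 0.26, 0.016, 0.006]
ft_force: [1.4, 1.9, -0.7]
width: 0.0259
```

```bash
python3 - <<'E'
from h import *
st();print(read_state()["eef_rot"])
E
```

```text
t 9.85 p [0.4986 0.1629 0.0853] yaw 0.5266 q7 -0.143 F [ 1.41  1.88 -0.72] M [-0.208  0.098  0.05 ] w 0.0259
[0.96543349 0.26007946 0.01626474 0.00568348]
```

Call:
carry_out(rows=[[1, 0, 0, 0.003, 0.6], [1, 0, 0, 0.003, 0.8], [1, 0, 0, 0.003, 0.8], [1, 0, 0, 0.003, 0.8], [1, 0, 0, 0.003, 0.8], [1, 0, 0, 0, 0]])

```text
time: 10.35
ee_pos: [0.4987, 0.1631, 0.085]
eef_rot: [0.994, 0.108, 0.017, 0.004]
ft_force: [2.0, 1.2, -0.5]
width: 0.0261
```

```bash
python3 - <<'E'
from h import *
st()
E
```

```text
t 10.35 p [0.4987 0.1631 0.085 ] yaw 0.2169 q7 -0.433 F [ 2.    1.2  -0.54] M [-0.225  0.117  0.33 ] w 0.0261
```

Call:
carry_out(rows=[[1, 0, 0, 0.003, 0.6], [1, 0, 0, 0.003, 0.8], [1, 0, 0, 0.003, 0.8], [1, 0, 0, 0, 0]])

```text
time: 10.68
ee_pos: [0.4988, 0.1631, 0.0849]
eef_rot: [1.0, 0.023, 0.017, 0.003]
ft_force: [1.2, 0.2, -0.2]
width: 0.0255
```

```bash
python3 - <<'E'
from h import *
st()
E
```

```text
t 10.68 p [0.4988 0.1631 0.0849] yaw 0.0452 q7 -0.595 F [ 1.18  0.24 -0.15] M [-0.16   0.092  0.368] w 0.0255
```

Call:
carry_out(rows=[[1, 0, 0, 0, 0]])

```text
time: 10.77
ee_pos: [0.4988, 0.1631, 0.0849]
eef_rot: [1.0, 0.026, 0.017, 0.003]
ft_force: [1.8, 0.8, 0.7]
width: 0.0259
```

```bash
python3 - <<'E'
from h import *
st()
E
```

```text
t 10.77 p [0.4988 0.1631 0.0849] yaw 0.0517 q7 -0.589 F [1.75 0.83 0.69] M [-0.175  0.102  0.373] w 0.0259
```

Call:
carry_out(rows=[[1, 0, 0, 0.003, 0.6], [1, 0, 0, 0.003, 0.8], [1, 0, 0, 0, 0], [1, 0, 0, 0, 0]])

```text
time: 11.1
ee_pos: [0.4989, 0.1631, 0.0848]
eef_rot: [1.0, -0.026, 0.017, 0.002]
ft_force: [1.2, 0.5, 1.1]
width: 0.0257
```

```bash
python3 - <<'E'
from h import *
st()
E
```

```text
t 11.1 p [0.4989 0.1631 0.0848] yaw -0.0512 q7 -0.687 F [1.21 0.51 1.09] M [-0.134  0.136  0.483] w 0.0257
```

Call:
carry_out(rows=[[1, 0, 0, 0.003, 0.6], [1, 0, 0, 0.003, 0.8], [1, 0, 0, 0, 0], [1, 0, 0, 0, 0]])

```text
time: 11.43
ee_pos: [0.4989, 0.1631, 0.0847]
eef_rot: [0.997, -0.079, 0.018, 0.001]
ft_force: [0.7, 0.9, -0.2]
width: 0.0258
```

```bash
python3 - <<'E'
from h import *
st();print(read_state()["eef_rot"])
E
```

```text
t 11.43 p [0.4989 0.1631 0.0847] yaw -0.1572 q7 -0.787 F [ 0.65  0.86 -0.18] M [-0.104  0.106  0.568] w 0.0258
[ 0.99675691 -0.07852453  0.01753427  0.00145594]
```

Held reading 0.57 N m, so about 0.67 N m while turning: snug. I let go and rise.

Call:
carry_out(rows=[[-1, 0, 0, 0, 0], [-1, 0, 0, 0, 0], [-1, 0, 0, 0, 0], [-1, 0, 0, -0.1, 0], [-1, 0, 0, -0.4, 0], [-1, 0, 0, -0.8, 0], [-1, 0, 0, -0.9, 0], [-1, 0, 0, -0.9, 0], [-1, 0, 0, -0.6, 0], [-1, 0, 0, -0.2, 0], [-1, 0, 0, 0, 0]])

```text
time: 12.35
ee_pos: [0.4932, 0.1637, 0.2104]
eef_rot: [0.997, -0.073, 0.016, 0.001]
ft_force: [0.1, -0.1, -0.5]
width: 0.085
```

```bash
python3 - <<'E'
from h import *
to(.516,-.165,.2);print(read_state()["eef_rot"])
E
```

```text
t 12.35 p [0.4932 0.1637 0.2104] yaw -0.1456 q7 -0.667 F [ 0.1  -0.1  -0.53] M [-0.01  -0.046  0.014] w 0.085
units xyz [ 2.343 10.73   0.347] turn5 None
[ 0.99721786 -0.07274767  0.01622278  0.00106523]
```

```bash
cat > fit.py <<'E'
from h import *
from scipy.optimize import minimize
def cyl(x,y,z0,z1,r0,r1):
    t=np.linspace(0,2*np.pi,40);return np.vstack([np.c_[x+r*np.cos(t),y+r*np.sin(t),0*t+z] for r,z in((r0,z0),(r1,z1))])
def mask(c,parts,k=4):
    m=np.zeros((384*k,512*k),np.uint8)
    for P in parts: cv2.fillConvexPoly(m,cv2.convexHull(((proj(c,P)+.5)*k).round().astype(np.int32)),255)
    return cv2.resize(m,(512,384),interpolation=cv2.INTER_AREA)/255.
def cap(x,y,z=0): return [cyl(x,y,z,z+.058,.029,.029),cyl(x,y,z+.058,z+.092,.011,.011)]
E
python3 - <<'E'
from fit import *
for c,u,v in(("scene",313,193),("top",325,197)):
    im=cv2.imread(f"pics/{c}0.png").max(2).astype(np.uint8); n,l=cv2.connectedComponents((im<50).astype(np.uint8)); m=l==l[v,u]
    print(c,m.sum())
    f=lambda p:np.abs(mask(c,cap(*p))-m).sum()
    r=minimize(f,[.514,-.167],method="Nelder-Mead",options=dict(initial_simplex=[[.514,-.167],[.522,-.167],[.514,-.159]],xatol=2e-4));print(r.x.round(4),r.fun)
E
```

```text
scene 671
[ 0.5144 -0.1649] 73.61176470588236
top 520
[ 0.514 -0.167] 34.66274509803922
```

Call:
carry_out(rows=[[-1, 0.2, 0.6, 0, 0], [-1, 0.2, 0.97, 0, 0], [-1, 0.2, 0.97, 0, 0], [-1, 0.2, 0.97, 0, 0], [-1, 0.2, 0.97, 0, 0], [-1, 0.2, 0.97, 0, 0], [-1, 0.2, 0.97, 0, 0], [-1, 0.2, 0.97, 0, 0], [-1, 0.2, 0.97, 0, 0], [-1, 0.2, 0.97, 0, 0], [-1, 0.2, 0.6, 0, 0], [-1, 0.1, 0.4, 0, 0], [-1, 0, 0, 0, 0], [-1, 0, 0, 0, 0]], force=8)

```text
time: 13.52
ee_pos: [0.5114, -0.1653, 0.1995]
eef_rot: [0.998, -0.069, 0.009, -0.001]
ft_force: [1.1, 0.9, 0.8]
width: 0.0872
```

```bash
python3 - <<'E'
from h import *
to(.514,-.166,.13);print(read_state()["eef_rot"])
E
```

```text
t 13.52 p [ 0.5114 -0.1653  0.1995] yaw -0.1387 q7 0.013 F [1.08 0.92 0.79] M [ 0.002 -0.032  0.021] w 0.0872
units xyz [0.088 0.01  2.316] turn5 None
[ 9.97557870e-01 -6.92842643e-02  8.78608882e-03 -8.89077941e-04]
```

Call:
carry_out(rows=[[-1, 0.03, 0.01, 0.4, 0], [-1, 0.02, 0, 0.8, 0], [-1, 0, 0, 0.8, 0], [-1, 0, 0, 0.3, 0], [-1, 0, 0, 0, 0], [-1, 0, 0, 0, 0]])

```text
time: 14.02
ee_pos: [0.5146, -0.157, 0.1255]
eef_rot: [0.998, -0.064, 0.009, -0.002]
ft_force: [0.3, 0.2, 0.2]
width: 0.0868
```

```bash
python3 - <<'E'
from h import *
to(.514,-.166,.078);print(read_state()["eef_rot"])
cv2.imwrite("pics/d.png",np.hstack([cv2.resize(camera(c)[a:a+130,b:b+130],None,fx=3,fy=3,interpolation=2) for c,a,b in(("scene",120,245),("top",130,260))]))
E
```

```text
t 14.02 p [ 0.5146 -0.157   0.1255] yaw -0.1281 q7 -0.028 F [0.35 0.18 0.15] M [-0.053 -0.106  0.025] w 0.0868
units xyz [0.018 0.301 1.582] turn5 None
[ 0.99790949 -0.0640035   0.00869591 -0.00213944]
```

View pics/d.png

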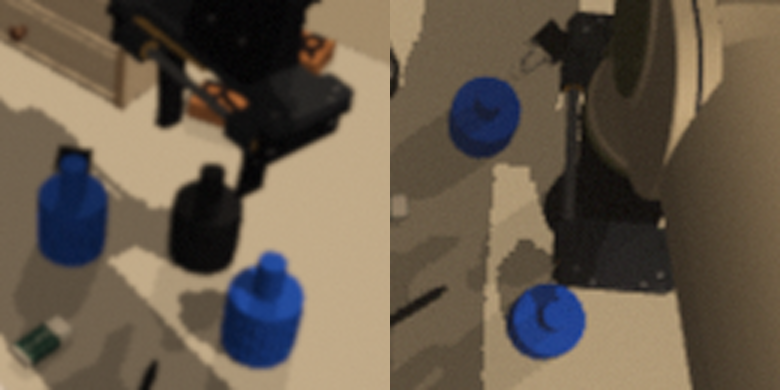

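The knob is between the open fingers, and the blue cap below clears the near finger. I correct y and descend.

Call:
carry_out(rows=[[-1, 0, 0.2, 0.2, 0], [-1, 0, 0.12, 0.4, 0], [-1, 0, 0, 0.5, 0], [-1, 0, 0, 0.2, 0], [-1, 0, 0, 0, 0], [-1, 0, 0, 0, 0]])

```text
time: 14.62
ee_pos: [0.5167, -0.1702, 0.0877]
eef_rot: [0.998, -0.065, 0.013, -0.0]
ft_force: [-1.2, -0.5, -0.1]
width: 0.087
```

```bash
python3 - <<'E'
from h import *
to(.514,-.166,.077);print(read_state()["eef_rot"])
E
```

```text
t 14.62 p [ 0.5167 -0.1702  0.0877] yaw -0.1303 q7 -0.032 F [-1.22 -0.46 -0.06] M [ 0.004 -0.056 -0.01 ] w 0.087
units xyz [-0.107 -0.126  0.355] turn5 None
[ 9.97801599e-01 -6.50703197e-02  1.25563986e-02 -4.00083658e-04]
```

Call:
carry_out(rows=[[-1, -0.07, -0.09, 0.2, 0], [0, -0.02, -0.03, 0.08, 0], [0.3, 0, 0, 0, 0], [0.3, 0, 0, 0, 0], [0.3, 0, 0, 0, 0]])

```text
time: 15.03
ee_pos: [0.5152, -0.166, 0.0797]
eef_rot: [0.998, -0.065, 0.013, -0.0]
ft_force: [-1.0, 1.2, 0.0]
width: 0.0677
```

```bash
python3 - <<'E'
from h import *
to(.514,-.166,.078);print(read_state()["eef_rot"])
E
```

```text
t 15.03 p [ 0.5152 -0.166   0.0797] yaw -0.1303 q7 -0.044 F [-1.    1.19  0.01] M [-0.009 -0.014  0.029] w 0.0677
units xyz [-0.039  0.005  0.057] turn5 None
[ 9.97790705e-01 -6.50620114e-02  1.34395405e-02 -1.47205156e-04]
```

Call:
carry_out(rows=[[1, -0.035, 0, 0.03, 0], [1, 0, 0, 0, 0], [1, 0, 0, 0, 0], [1, 0, 0, 0, 0], [1, 0, 0, 0, 0], [1, 0, 0, 0, 0], [1, 0, 0, 0, 0]], force=15)

```text
time: 15.62
ee_pos: [0.5147, -0.166, 0.0796]
eef_rot: [0.998, -0.065, 0.014, 0.0]
ft_force: [-0.3, 0.4, 1.2]
width: 0.0216
```

```bash
python3 - <<'E'
from h import *
st();print(read_state()["eef_rot"])
E
```

```text
t 15.62 p [ 0.5147 -0.166   0.0796] yaw -0.1301 q7 -0.043 F [-0.26  0.41  1.22] M [-0.071 -0.13   0.007] w 0.0216
[ 9.97784204e-01 -6.50007079e-02  1.41974585e-02  1.51012708e-04]
```

Gripped, 21.6 mm. That centres the knob along one axis. To centre the other axis I open, turn 90° and grip again.

Call:
carry_out(rows=[[-0.3, 0, 0, 0, 0], [-0.3, 0, 0, 0, 0], [-0.3, 0, 0, 0, 0], [-0.3, 0, 0, 0, -1], [-0.3, 0, 0, 0, -1], [-0.3, 0, 0, 0, -1], [-0.3, 0, 0, 0, -1], [-0.3, 0, 0, 0, -1], [-0.3, 0, 0, 0, -1], [-0.3, 0, 0, 0, -1], [-0.3, 0, 0, 0, -1], [-0.3, 0, 0, 0, -1], [-0.3, 0, 0, 0, 0]])

```text
time: 16.7
ee_pos: [0.5147, -0.1661, 0.0797]
eef_rot: [0.94, 0.34, 0.013, 0.006]
ft_force: [0.2, -0.5, 0.3]
width: 0.0569
```

```bash
python3 - <<'E'
from h import *
to(.5147,-.166,.0796,1.44);print(read_state()["eef_rot"])
E
```

```text
t 16.7 p [ 0.5147 -0.1661  0.0797] yaw 0.6935 q7 0.736 F [ 0.2  -0.48  0.31] M [ 0.027 -0.148 -0.031] w 0.0569
units xyz [ 0.    -0.002  0.003] turn5 -8.55
[0.94042019 0.33971676 0.01293503 0.00592142]
```

Call:
carry_out(rows=[[-0.3, 0, 0, 0, -1], [-0.3, 0, 0, 0, -1], [-0.3, 0, 0, 0, -1], [-0.3, 0, 0, 0, -1], [-0.3, 0, 0, 0, -1], [-0.3, 0, 0, 0, -1], [-0.3, 0, 0, 0, -1], [-0.3, 0, 0, 0, -1], [-0.3, 0, 0, 0, -0.5], [1, 0, 0, 0, 0], [1, 0, 0, 0, 0], [1, 0, 0, 0, 0], [1, 0, 0, 0, 0], [1, 0, 0, 0, 0], [1, 0, 0, 0, 0], [1, 0, 0, 0, 0], [1, 0, 0, 0, 0]])

```text
time: 18.12
ee_pos: [0.5147, -0.1663, 0.0797]
eef_rot: [0.756, 0.654, 0.01, 0.01]
ft_force: [1.1, 0.1, 0.4]
width: 0.0215
```

```bash
python3 - <<'E'
from h import *
to(.5147,-.166,.0796,1.44);print(read_state()["eef_rot"])
E
```

```text
t 18.12 p [ 0.5147 -0.1663  0.0797] yaw 1.4263 q7 1.422 F [1.12 0.09 0.38] M [ 0.102 -0.077 -0.007] w 0.0215
units xyz [ 0.009 -0.001  0.002] turn5 -0.16
[0.75624797 0.65413125 0.00990025 0.01016391]
```

Call:
carry_out(rows=[[1, 0, 0, -0.2, 0], [1, 0, 0, -0.4, 0], [1, 0, 0, -0.7, 0], [1, 0, 0, -0.8, 0], [1, 0, 0, -0.8, 0], [1, 0, 0, -0.8, 0], [1, 0, 0, -0.6, 0], [1, 0, 0, -0.3, 0], [1, 0, 0, 0, 0], [1, 0, 0, 0, 0]], force=20)

```text
time: 18.95
ee_pos: [0.51, -0.1641, 0.2303]
eef_rot: [0.756, 0.655, 0.01, 0.01]
ft_force: [0.2, -0.1, -0.2]
width: 0.0214
```

```bash
python3 - <<'E'
from h import *
to(.4987,.163,.22);print(read_state()["eef_rot"])
E
```

```text
t 18.95 p [ 0.51   -0.1641  0.2303] yaw 1.4282 q7 1.541 F [ 0.2  -0.07 -0.25] M [ 0.064 -0.075  0.029] w 0.0214
units xyz [10.738 -1.922  0.344] turn5 None
[0.75562153 0.65484302 0.0103678  0.01045097]
```

Held (width 21.4 mm). Now over to the plug.

Call:
carry_out(rows=[[1, 0.4, -0.08, 0, 0], [1, 0.8, -0.15, 0, 0], [1, 0.9, -0.16, 0, 0], [1, 0.9, -0.16, 0, 0], [1, 0.9, -0.16, 0, 0], [1, 0.9, -0.16, 0, 0], [1, 0.9, -0.16, 0, 0], [1, 0.9, -0.16, 0, 0], [1, 0.9, -0.16, 0, 0], [1, 0.9, -0.16, 0, 0], [1, 0.9, -0.16, 0, 0], [1, 0.7, -0.12, 0, 0], [1, 0.4, -0.07, 0, 0], [1, 0.1, -0.03, 0, 0], [1, 0, 0, 0, 0], [1, 0, 0, 0, 0]])

```text
time: 20.28
ee_pos: [0.4816, 0.1812, 0.2115]
eef_rot: [0.754, 0.657, 0.001, -0.001]
ft_force: [0.1, 0.7, -1.4]
width: 0.0216
```

```bash
python3 - <<'E'
from h import *
to(.4987,.163,.22);print(read_state()["eef_rot"])
cv2.imwrite("pics/e.png",np.hstack([cv2.resize(camera(c)[a:a+130,b:b+130],None,fx=3,fy=3,interpolation=2) for c,a,b in(("scene",180,140),("top",140,120))]))
E
```

```text
t 20.28 p [0.4816 0.1812 0.2115] yaw 1.4347 q7 0.823 F [ 0.11  0.7  -1.4 ] M [ 0.078 -0.151  0.002] w 0.0216
units xyz [-0.525  0.646 -0.283] turn5 None
[ 0.75354401  0.65739543  0.00142759 -0.00079424]
```

View pics/e.png

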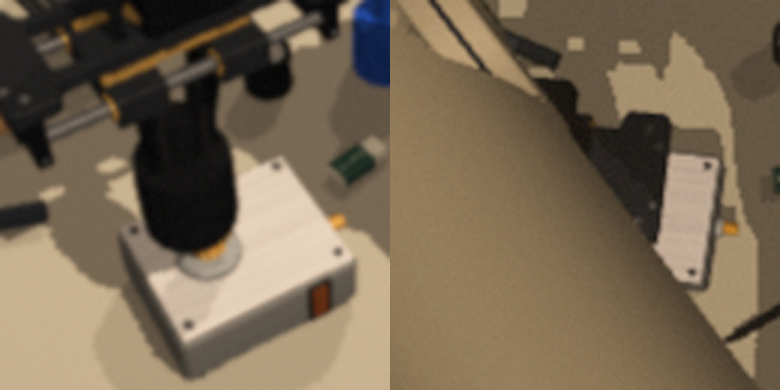

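The picture shows the cap held above and slightly behind the plug; brass shows under its rim at about (210,250). I correct using the rim position predicted from the grasp pose.

```bash
cat >> h.py <<'E'
from scipy.spatial.transform import Rotation as R
Rg=R.from_quat([0.75624797,0.65413125,0.00990025,0.01016391])
def rim(ztcp):
    s=read_state();Rn=R.from_quat(s["eef_rot"]);D=Rn*Rg.inv();v=D.apply([0,0,-.0797]);up=D.apply([0,0,1])
    r=s["ee_pos"]+v;print("rim",r.round(4),"captilt",up[:2].round(4));t=np.array([.4987,.163])-v[:2];to(t[0],t[1],ztcp)
E
python3 -c "
from h import *
rim(.205)"
```

```text
rim [0.48   0.1807 0.1321] captilt [ 0.0266 -0.005 ]
t 20.38 p [0.4821 0.1803 0.2117] yaw 1.433 q7 0.824 F [ 0.64  0.46 -0.76] M [ 0.077 -0.086  0.017] w 0.0215
units xyz [-0.499  0.698  0.225] turn5 None
```

Call:
carry_out(rows=[[1, -0.3, 0.35, 0, 0], [1, -0.2, 0.3, 0, 0], [1, 0, 0.05, 0, 0], [1, 0, 0, 0, 0]])

```text
time: 20.72
ee_pos: [0.5037, 0.1566, 0.2115]
eef_rot: [0.756, 0.654, 0.001, 0.0]
ft_force: [-0.3, -0.3, -1.5]
width: 0.0211
```

```bash
python3 -c "
from h import *
rim(.185)"
```

```text
rim [0.5016 0.1568 0.1318] captilt [ 0.0262 -0.0032]
t 20.72 p [0.5037 0.1566 0.2115] yaw 1.4265 q7 0.856 F [-0.31 -0.27 -1.5 ] M [ 0.127 -0.14   0.069] w 0.0211
units xyz [ 0.19  -0.127  0.884] turn5 None
```

Call:
carry_out(rows=[[1, 0.08, -0.06, 0.1, 0], [1, 0.06, -0.04, 0.2, 0], [1, 0, 0, 0.15, 0], [1, 0, 0, 0, 0], [1, 0, 0, 0, 0]])

```text
time: 21.13
ee_pos: [0.501, 0.1612, 0.1961]
eef_rot: [0.757, 0.654, 0.001, -0.0]
ft_force: [-0.2, -0.3, -0.0]
width: 0.0214
```

```bash
python3 -c "
from h import *
rim(.185)"
```

```text
rim [0.4988 0.1615 0.1164] captilt [ 0.0271 -0.0036]
t 21.13 p [0.501  0.1612 0.1961] yaw 1.425 q7 0.834 F [-0.16 -0.28 -0.04] M [ 0.125 -0.124  0.041] w 0.0214
units xyz [ 0.05  -0.011  0.369] turn5 None
```

Call:
carry_out(rows=[[1, 0.03, -0.01, 0.15, 0], [1, 0.02, 0, 0.2, 0], [1, 0, 0, 0.2, 0], [1, 0, 0, 0.2, 0], [1, 0, 0, 0.15, 0], [1, 0, 0, 0, 0], [1, 0, 0, 0, 0]])

```text
time: 21.72
ee_pos: [0.5002, 0.1635, 0.1656]
eef_rot: [0.756, 0.654, 0.0, -0.0]
ft_force: [-0.3, -0.5, -0.6]
width: 0.0212
```

```bash
python3 -c "
from h import *
rim(.145)"
```

```text
rim [0.498  0.1638 0.086 ] captilt [ 0.0278 -0.0034]
t 21.72 p [0.5002 0.1635 0.1656] yaw 1.4266 q7 0.806 F [-0.32 -0.48 -0.58] M [ 0.08  -0.144  0.057] w 0.0212
units xyz [-0.022  0.027  0.688] turn5 None
```

Aligned to within 1 mm over the head. I go on down to just above the boss.

Call:
carry_out(rows=[[1, -0.02, 0.02, 0.12, 0], [1, 0, 0.01, 0.15, 0], [1, 0, 0, 0.15, 0], [1, 0, 0, 0.1, 0], [1, 0, 0, 0, 0], [1, 0, 0, 0, 0]])

```text
time: 22.22
ee_pos: [0.5014, 0.1626, 0.1485]
eef_rot: [0.756, 0.654, 0.001, -0.0]
ft_force: [0.4, -0.9, -0.4]
width: 0.0214
```

```bash
python3 -c "
from h import *
rim(.137)
cv2.imwrite('pics/f.png',cv2.resize(camera('scene')[190:310,150:290],None,fx=4,fy=4,interpolation=2))"
```

```text
rim [0.4992 0.1628 0.0689] captilt [ 0.0275 -0.0035]
t 22.22 p [0.5014 0.1626 0.1485] yaw 1.4261 q7 0.792 F [ 0.41 -0.88 -0.4 ] M [ 0.129 -0.156  0.033] w 0.0214
units xyz [ 0.003 -0.018  0.385] turn5 None
```

View pics/f.png

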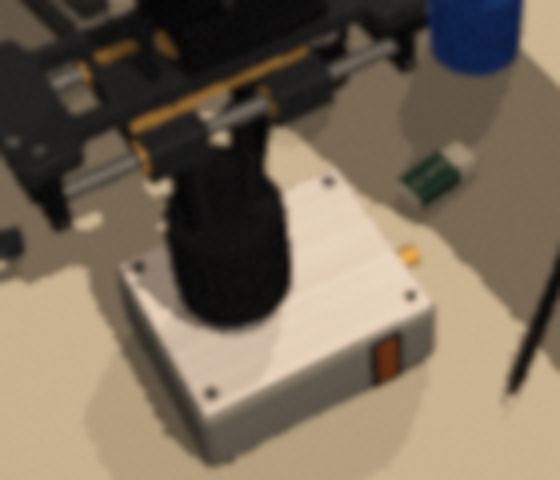

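The cap encloses the head, centred over the boss. Now the last 13 mm, slowly.

Call:
carry_out(rows=[[1, 0, -0.015, 0.08, 0], [1, 0, 0, 0.1, 0], [1, 0, 0, 0.1, 0], [1, 0, 0, 0.06, 0], [1, 0, 0, 0, 0], [1, 0, 0, 0, 0]])

```text
time: 22.77
ee_pos: [0.5011, 0.1627, 0.1376]
eef_rot: [0.756, 0.654, 0.001, 0.0]
ft_force: [0.9, -0.7, -0.7]
width: 0.0213
```

```bash
python3 -c "
from h import *
rim(.135)"
```

```text
rim [0.499 0.163 0.058] captilt [ 0.0268 -0.0035]
t 22.77 p [0.5011 0.1627 0.1376] yaw 1.4261 q7 0.781 F [ 0.94 -0.66 -0.66] M [ 0.121 -0.098 -0.047] w 0.0213
units xyz [-0.001 -0.009  0.088] turn5 None
```

Call:
carry_out(rows=[[1, 0, 0, 0.05, 0], [1, 0, 0, 0.04, 0], [1, 0, 0, 0, 0], [1, 0, 0, 0, 0]])

```text
time: 23.1
ee_pos: [0.5013, 0.163, 0.1354]
eef_rot: [0.756, 0.654, 0.001, 0.0]
ft_force: [-0.4, -0.1, -0.1]
width: 0.0211
```

```bash
python3 -c "
from h import *
rim(.135)"
```

```text
rim [0.4992 0.1633 0.0557] captilt [ 0.0262 -0.0035]
t 23.1 p [0.5013 0.163  0.1354] yaw 1.4262 q7 0.779 F [-0.44 -0.08 -0.08] M [ 0.047 -0.141 -0.003] w 0.0211
units xyz [-0.012 -0.017  0.013] turn5 None
```

Rim computed 0.7 mm above the lid, well round the boss and with no contact force. I let go and rise.

Call:
carry_out(rows=[[-0.5, 0, 0, 0, 0], [-0.5, 0, 0, 0, 0], [-0.5, 0, 0, 0, 0], [-0.5, 0, 0, 0, 0], [-0.5, 0, 0, -0.1, 0], [-0.5, 0, 0, -0.3, 0], [-0.5, 0, 0, -0.6, 0], [-0.5, 0, 0, -0.9, 0], [-0.5, 0, 0, -0.9, 0], [-0.5, 0, 0, -0.9, 0], [-0.5, 0, 0, -0.6, 0], [-0.5, 0, 0, 0, 0]])

```text
time: 24.1
ee_pos: [0.4998, 0.1635, 0.2734]
eef_rot: [0.756, 0.655, 0.001, -0.001]
ft_force: [0.6, 1.0, 0.2]
width: 0.0648
```

Call:
carry_out(rows=[[-0.5, -0.6, 0, 0, 0], [-0.5, -0.9, 0, 0, 0], [-0.5, -0.9, 0, 0, 0], [-0.5, -0.9, 0, 0, 0], [-0.5, -0.9, 0, 0, 0], [-0.5, -0.9, 0, 0, 0], [-0.5, -0.9, 0, 0, 0], [-0.5, -0.6, 0, 0, 0], [-0.5, 0, 0, 0, 0], [-0.5, 0, 0, 0, 0]])

```text
time: 24.93
ee_pos: [0.4691, -0.0379, 0.2749]
eef_rot: [0.754, 0.657, 0.003, 0.0]
ft_force: [0.2, 0.9, 0.6]
width: 0.0652
```

```bash
python3 - <<'E'
from fit import *
st()
ims={}
for c in("scene","top"):
    ims[c]=camera(c); g=ims[c].max(2)
    u,v=proj(c,[.4987,.163,.08])[0].round().astype(int)
    n,l=cv2.connectedComponents((g<50).astype(np.uint8));m=l==l[v,u]
    m[:max(0,v-40)]=0;m[v+40:]=0;m[:,:u-40]=0;m[:,u+40:]=0
    f=lambda p:np.abs(mask(c,cap(p[0],p[1],p[2]))-m).sum()
    r=minimize(f,[.4987,.163,.055],method="Nelder-Mead",options=dict(initial_simplex=[[.4987,.163,.055],[.505,.163,.055],[.4987,.17,.055],[.4987,.163,.062]],xatol=2e-4))
    print(c,m.sum(),r.x.round(4),round(r.fun,1),round(f([.4987,.163,.055]),1))
cv2.imwrite("pics/g.png",np.hstack([cv2.resize(ims["scene"][150:310,150:300],None,fx=2.6,fy=2.6,interpolation=2),cv2.resize(ims["top"][120:280,140:290],None,fx=2.6,fy=2.6,interpolation=2)]))
E
```

```text
t 24.93 p [ 0.4691 -0.0379  0.2749] yaw 1.434 q7 1.429 F [0.18 0.94 0.61] M [ 0.177 -0.152  0.008] w 0.0652
scene 961 [0.5352 0.1441 0.0025] 32.7 171.4
top 553 [ 0.5119  0.1729 -0.007 ] 25.1 78.7
```

View pics/g.png

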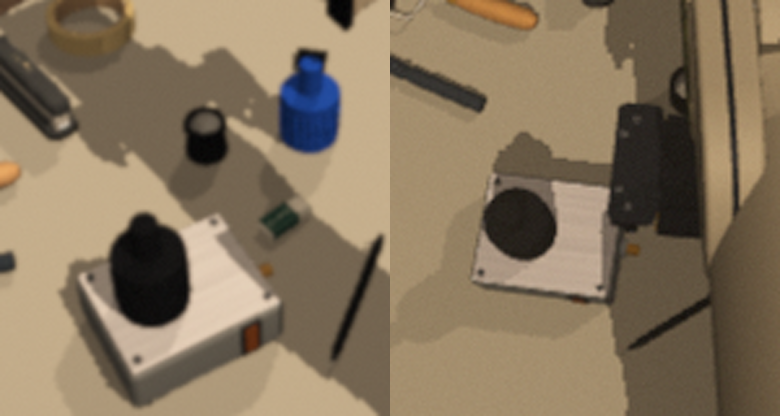

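Both views show the cap upright over the plug, with no boss visible under its rim. The free-height fit from a single view is ambiguous, so I do one joint fit, also allowing a tilt check.

```bash
python3 - <<'E'
from fit import *
M={}
for c in("scene","top"):
    g=camera(c).max(2);u,v=proj(c,[.4987,.163,.08])[0].round().astype(int)
    m=(g<60).astype(np.uint8);n,l=cv2.connectedComponents(m);m=l==l[v,u];ys,xs=np.where(m)
    e=mask(c,cap(.4987,.163,.055));ye,xe=np.where(e>.5)
    print(c,"seen",m.sum(),xs.min(),xs.max(),ys.min(),ys.max(),"expected",int(e.sum()),xe.min(),xe.max(),ye.min(),ye.max());M[c]=m
for z in(.05,.055,.06,.065,.07):
    f=lambda p:sum(np.abs(mask(c,cap(p[0],p[1],z))-M[c]).sum() for c in M)
    r=minimize(f,[.4987,.163],method="Nelder-Mead",options=dict(initial_simplex=[[.4987,.163],[.506,.163],[.4987,.17]],xatol=2e-4));print(z,r.x.round(4),round(r.fun,1))
E
```

```text
scene seen 974 193 222 233 274 expected 1129 192 223 231 276
top seen 564 176 203 192 219 expected 628 175 203 192 220
0.05 [0.5016 0.1632] 194.9
0.055 [0.5007 0.1628] 213.7
0.06 [0.4996 0.1634] 247.7
0.065 [0.4972 0.1641] 311.3
0.07 [0.4955 0.1646] 398.6
```

The extents agree within 1–2 px, inset alike on every side. A rim at lid height fits far better than one riding on the boss (65 mm). I hand it in.

```bash
python3 -c "
from bench import *
print(close_job())"
```

```text
the job is handed in; nothing more can be done
None
```

The plug is snug and the black dust cap is over it on the tank; I handed the job in at about 25 s of the 58 s allowed.

- **Plug:** I turned it clockwise about 1.68 rad in one grip. The moment began to rise after roughly 1 rad and read 0.57 N m held still, so about 0.67 N m while turning. That is in the middle of the snug range and well below stripping. I then let go and did not check the spring-back.
- **Cap:** I took the black cap by its knob, gripping twice at 90° to centre it. I lowered it round the boss without noticeable contact force, released it about 0.7 mm above the lid (computed) and moved the arm clear.
- **Last checks:** In the final pictures the cap stands upright with no boss visible under its rim, and the loupe, eraser and pen look undisturbed. The joint camera fit puts the cap at about (0.501, 0.163), 2 mm from the plug axis. It clearly prefers a rim at the lid's height over one resting on the boss.
- **Checks that disagreed:** The first fits, one camera at a time with free height, were ambiguous and gave impossible heights. The joint fit scored slightly better still at 50 mm than at 55 mm. I put this down to my modelled outline coming out about a pixel larger than the seen one.

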